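# Draw the sample boats from the purged drying block

### The job

Put the purge gas on standby: turn the regulator knob until its grip bar lines up with the two marks, then slide the lock fully home over the knob. Then, using the hooked pick and never your fingers inside the slots, drag every sample boat out of its slot, and set all the boats upright in the steel tray. Finish with the pick back in its stand, lying in both cradles as it was, and leave the marker and the tweezers alone.

Things in the scene. Friction and masses are not known exactly. Their poses are not given: they have to be found in the camera images.
- dryer: fixed aluminium drying block with clear roof, 144 mm wide (y), x = 0 to 110 mm. Origin on the bench under the middle of the slot mouths; +x runs INTO the slots, z up. Three slots 24 mm wide, 95 deep, closed at the back, centred at y = +45, 0, -45 mm; floor z = 6 mm, roof underside 54 mm, top 58 mm. In front a bare steel apron, level with the slot floors, runs from x = -100 mm to 0.
- slot0 (a point): middle of the mouth of slot 0, on the slot floor (dryer x = 0, y = 45 mm, z = 6 mm)
- slot1 (a point): middle of the mouth of slot 1, on the slot floor (dryer x = 0, y = 0 mm, z = 6 mm)
- slot2 (a point): middle of the mouth of slot 2, on the slot floor (dryer x = 0, y = -45 mm, z = 6 mm)
- boat0: white ceramic sample boat, an open trough 50 (x) x 18 (y) x 12 (z) mm, walls and floor 2 mm, 40 g; origin centre of its underside, x lengthwise. Starts in slot 0, parallel to it, its centre 52 to 66 mm behind the mouth. A hook toe lowered into the trough pulls on its near end wall. May be absent (None).
- boat1: white ceramic sample boat, an open trough 50 (x) x 18 (y) x 12 (z) mm, walls and floor 2 mm, 40 g; origin centre of its underside, x lengthwise. Starts in slot 1, parallel to it, its centre 52 to 66 mm behind the mouth. A hook toe lowered into the trough pulls on its near end wall. May be absent (None).
- boat2: white ceramic sample boat, an open trough 50 (x) x 18 (y) x 12 (z) mm, walls and floor 2 mm, 40 g; origin centre of its underside, x lengthwise. Starts in slot 2, parallel to it, its centre 52 to 66 mm behind the mouth. A hook toe lowered into the trough pulls on its near end wall. May be absent (None).
- pick: loose hooked pick, 80 g: black handle 80 (x) x 16 (y) x 18 (z) mm, origin at its centre; a 5 mm round steel shank runs on along +x to x = 111 mm, then turns down into a 5 mm thick toe, lowest point at x = 108, z = -22 mm. Mass centre near x = 10 mm. Starts in the stand, level, toe down; grip across y from above between the cradles (x = 0 to 30 mm).
- pick_tip (a point): lowest point of the pick's toe (pick x = 108, z = -22 mm)
- stand: fixed pick stand with two open-topped cradles; origin on the bench, x along the resting pick to its toe. Rear cradle (x = -28, 12 long, 22 mm between cheeks, floor z = 53, cheeks to 67 mm) carries the handle, front cradle (x = 65, 8 long, 12 mm between cheeks, floor z = 59.5, cheeks to 69.5 mm) the shank.
- seat (a point): where the pick's origin lies when the pick rests in the stand, 62 mm above the bench; the pick's x then points along the stand's x
- regulator: fixed purge-gas regulator, a white box 130 (x) x 76 (y) x 46 (z) mm; origin centre of its underside. The knob stands on its top at x = +30 mm, the lock on its top at x = -42 mm when open.
- gas_knob (a joint): angle of the regulator knob, rad; 0 = grip bar along the regulator's x, in line with the two marks; grows clockwise seen from above; stops at -1.5 and 1.5; stays where it is left (0.04 N m friction). Starts between -1.2 and -0.5.
- knob_grip (a point): centre of the top of the knob's grip bar, on the vertical turning axis, 84 mm above the bench. The bar is 42 long, 12 thick and 22 mm high (z = 62 to 84 mm) and stands on a disc of 40 mm diameter.
- gas_lock (a joint): travel of the sliding lock, m: 0 = open, 0.036 = fully home, its two arms then on either side of the knob's bar. It slides along the regulator's +x and stays where it is left (1.2 N friction). Starts 0 to 0.004.
- lock_tab (a point): centre of the top of the lock's grip tab, 97 mm above the bench; the tab is 22 (x, slide direction) x 10 (y) x 22 (z) mm and stands on a carriage whose top is at z = 75 mm
- tray: loose steel tray 170 (x) x 110 (y) x 14 (z) mm, walls and floor 3 mm; origin centre of its underside
- tweezers: loose steel tweezers lying on the bench, 13 x 115 x 8 mm, not to be disturbed
- marker: loose red marker pen lying on the bench, 12 x 136 x 13 mm, not to be disturbed

How it is judged (in metres and radians):
On the way, in this order (a step that is already met when the one before it is completed fails the run):
1. the knob's bar is in line with the marks (value of joint gas_knob between -0.14 and 0.14 rad), for 0.3 s.
2. the lock is fully home over the knob, the knob still on its marks (all of step 1 and value of joint gas_lock above 0.032 m), for 0.3 s.
3. every boat has been dragged out of its slot (x of each of boat0, boat1, boat2 in the frame of dryer below -0.022 m), for 0.2 s.
At the end, for the whole second after the job is handed in: Knob within 0.14 rad (8 degrees) of its marks and lock within 4 mm of fully home; every boat flat on the tray floor (underside less than 8 mm above the tray's), upright within 0.2 rad, at rest; pick in its stand within 18 mm of its resting place, toe down and pointing the same way, at rest (all of step 2 and x of boat0 in the frame of tray between -0.082 and 0.082 m and y of boat0 in the frame of tray between -0.052 and 0.052 m and z of each of boat0, boat1, boat2 in the frame of tray below 0.008 m and angle between each of boat0, boat1, boat2's own z axis and vertical below 0.2 rad and linear speed of each of boat0, boat1, boat2, pick, tray below 0.02 m/s and x of boat1 in the frame of tray between -0.082 and 0.082 m and y of boat1 in the frame of tray between -0.052 and 0.052 m and x of boat2 in the frame of tray between -0.082 and 0.082 m and y of boat2 in the frame of tray between -0.052 and 0.052 m and distance between pick and seat below 0.018 m and angle between the x axis of pick and the x axis of stand, either way round below 0.15 rad and x of pick_tip in the frame of stand above 0.05 m and angle between pick's own z axis and vertical below 0.25 rad); the robot touches nothing.
It fails at once if the lock is slid (more than 14 mm) while the knob is more than 0.25 rad off its marks (value of joint gas_lock above 0.014 m and (value of joint gas_knob below -0.25 rad or value of joint gas_knob above 0.25 rad)).
It fails at once if fingers touch a boat that is still inside its slot (contact force between the fingers and boat0 above 0.5 N and x of boat0 in the frame of dryer above -0.005 m and y of boat0 in the frame of dryer between -0.07 and 0.07 m and z of boat0 in the frame of dryer below 0.03 m).
It fails at once if fingers touch a boat that is still inside its slot (contact force between the fingers and boat1 above 0.5 N and x of boat1 in the frame of dryer above -0.005 m and y of boat1 in the frame of dryer between -0.07 and 0.07 m and z of boat1 in the frame of dryer below 0.03 m).
It fails at once if fingers touch a boat that is still inside its slot (contact force between the fingers and boat2 above 0.5 N and x of boat2 in the frame of dryer above -0.005 m and y of boat2 in the frame of dryer between -0.07 and 0.07 m and z of boat2 in the frame of dryer below 0.03 m).
It fails at once if the tweezers or the marker are moved more than 30 mm (distance of any of tweezers, marker from where it was at the start of the episode above 0.03 m).
Of boat0, boat1, boat2 only 2 to 3 are there at a start; the rules pass over those that are not, and their reading is None.
At some moment in a run one of tray, boat0, boat1, boat2 may be knocked a few centimetres aside while the robot is not near it.
It also fails if it takes over 210 s, if anything falls off the work surface, if the arm or the gripper's body presses on something with over 40 N, if the wrist force passes 120 N, or if a joint passes its speed limit or range.

### The arm

A 6-joint arm with a two-finger parallel gripper is mounted at the origin on a cart in front of the work surface, level with it; the furniture and walls round the work are solid. World frame = base frame: x ahead of the robot, y to its left, z up, the work surface at z = 0. Lengths are in mm, angles in rad, forces in N, time in s.
With the tool pointing down it reaches from about 350 to 975 mm from the base axis. Payload 7.1 kg.
Tool frame: the origin (TCP) lies midway between the tips of the shut fingers; the grasp point (between the pads) lies 19 mm behind it (ctrl.grip_depth is the distance from the TCP to the grasp point, in mm); z points along the fingers, y is the line along which they close (so a half turn about z gives the same grasp; the last joint's range is limited). The gripper opens to 88 mm and grips with 3 to 60 N. Pads are 20 mm wide; open, the fingers measure 115 mm over their backs; the gripper's body (75 mm by 178 mm) begins 61 mm behind the grasp point.
Start: joints at [-1.335, 0.423, 1.63, -0, 1.089, -0.019], TCP at [157.551, -604.799, 222.675] pointing down, gripper open.
Joint ranges: [-3, 3], [-0.9, 2.11], [0.09, 2.58], [-1.31, 4.45], [0.11, 2.69], [-2.54, 2.54]. Speed limits (rad/s): [2.39, 2.39, 3.01, 3.14, 3.14, 3.14].

### API

Orientations are given as a rotation vector (axis times angle).
In Python, from workcell import ctrl, cams gives the robot as it stands.
- The arm moves only by the tool move_arm, never from a script. Its argument "steps" is a list of rows, each a list of 3 entries, a list of its own where there are three numbers: the shift along the tool's x, y, z in units of 25 mm (1.0 is 25 mm), then the turn about the tool's z in units of 5 degrees (1.0 is 5 degrees), then the closure, from 0 (fully open) to 1 (shut). A call has 1 to 20 rows; each row shifts and turns the commanded pose from where the row before left it, along the tool's axes as they then stand; what a row does not reach is not made up. A row lasts 1/12 s, in which the tool goes at most 41.7 mm and 7.16 degrees, less where a joint would pass 70% of its speed; a pose out of reach is approached as far as the arm can. A call is refused whole if a number of a shift passes 1 or a number of a turn 1, either way. A call with a gripper value outside its range is refused whole. The fingers move at their own pace and stop on an object; the grip force is fixed at half the most. Time passes only in rows, so rows that do not move let the fingers close. It gives the time, the measured TCP pose, the force, the opening and the grip force at its end, in the units of the state.
- ctrl.get_obs(): the state, without advancing time (a new reading comes with each control period).
- cams.get_image(name): name is "scene" or "top"; returns a dict with "image" (420x560x3 uint8, red, green, blue), "camera_matrix" (3x3 intrinsics, pixels), "xyz" and "rotation" of the camera in the world. Camera axes: x right, y down, z forward; pixel columns grow to the right and rows downward; lengths in mm; the calibration is good to about 2 mm. A picture is of the moment at which its call begins. There is no depth.
- ctrl.close_job(): hands the job in; it is judged then, once.
Trained networks look in the newest picture that a camera, given by its name, has taken for a name from the list of things; names that differ only in an ending like _2 or _b are one class to them, and where a whole thing is asked for, a point or a joint stands for the part that bears it (a point fixed in the world has none). Each returns a list of dicts, best first, with "p" (0 to 1); they miss things now and then, are a little off and sometimes report something else, mostly with a low value. They report only what shows in the picture. A call takes as long as a camera call.
- cams.boxes_of(camera, thing): "rect" ([centre column, centre row, width, height] in pixels, round what is visible of it).
- cams.cut_out(camera, thing): "pixels" (420x560 bool, what is visible of it) and "rect" ([centre column, centre row, width, height] in pixels, round what is visible of it).
The state is a dict: "t": time; "qpos": joint angles; "qvel": joint speeds; "joint_torque": joint torques, N m; "ee_pos": TCP position; "orientation": TCP orientation; "ft_force": force on the tool from outside, world axes, zero at the start; "moment": the same for the moment, N m; "width": finger opening in mm; "grasp_force": force on a finger pad.
Only numpy, scipy, OpenCV 4.12 (cv2) and the standard library are available. Lean on these libraries where they do the work, as an engineer would, in place of code of your own. Each camera call takes 0.05 s, during which the arm holds its last target. There are 200 camera calls.

## Working session

There is one attempt and no reset: what is moved stays moved. The work goes in short steps, Python scripts to look and compute and a tool call to move; the robot and the scene stay as the last step left them, time stands still between calls to the robot, and variables do not carry over. Pictures are saved under pics/ and viewed, at most 14 in all, crops included, and the job is handed in when it is done.

Besides the shell and the picture viewer there is one more tool, called after "Emit:" as a command line: name --argument value ..., lists and objects as JSON in quotes. move_arm: Moves the arm, as the interface text tells. Its arguments: {"type":"object","properties":{"steps":{"type":"array"}},"required":["steps"]}

```bash
mkdir -p pics
cat > h.py <<'E'
import numpy as np, cv2
from workcell import ctrl, cams
def snap(n,f=None):
    d=cams.get_image(n)
    if f: cv2.imwrite('pics/'+f,d['image'][:,:,::-1])
    return d
def ray(d,uv):
    K=np.array(d['camera_matrix']);R=np.array(d['rotation']);
    v=R@np.linalg.solve(K,[uv[0],uv[1],1]);return np.array(d['xyz']),v
def atz(d,uv,z):
    c,v=ray(d,uv);return c+v*(z-c[2])/v[2]
def proj(d,p):
    K=np.array(d['camera_matrix']);R=np.array(d['rotation']);
    q=K@(R.T@(np.asarray(p,float)-np.array(d['xyz'])));return q[:2]/q[2]
E
python3 - <<'E'
from h import *
for n in('top','scene'):
    d=snap(n,n+'0.png');print(n,np.round(d['xyz']),np.round(d['rotation'],3).tolist(),d['camera_matrix'][0][0])
    for t in('dryer','boat0','pick','stand','regulator','gas_knob','gas_lock','tray','tweezers','marker'):
        for r in cams.cut_out(n,t)[:3]:
            ys,xs=np.nonzero(r['pixels']);m=cv2.minAreaRect(np.c_[xs,ys].astype(np.float32))
            print(t,round(r['p'],2),np.round(r['rect']),np.round(m[0],1),np.round(m[1],1),round(m[2],1))
print(ctrl.get_obs())
E
```

```text
top [ 310.   34. 1136.] [-2.062, 2.152, -0.234] 434.4999969883205
dryer 0.79 [318. 186.  59.  88.] [317.9 182.7] [83.6 55.4] 87.7
pick 0.63 [159. 223.   9.  57.] [157.6 221.1] [56.7  7.4] 83.7
pick 0.53 [407. 222.  18.  16.] [406.5 222.5] [15.6 15.6] 45.0
stand 0.79 [169. 234.  14.  49.] [166.6 231.4] [45.1 16.3] 88.6
regulator 0.66 [406. 234.  44.  60.] [404.9 233.6] [59.3 35.1] 79.8
gas_knob 0.58 [407. 222.  17.  15.] [405.8 222.3] [15.6 14.8] 45.0
gas_knob 0.55 [317. 184.  59.  87.] [317.7 183. ] [83.2 55.2] 88.6
gas_knob 0.54 [166. 235.  26.  46.] [165.1 230.9] [46.2 23.1] 88.4
gas_lock 0.51 [409. 246.  17.  21.] [411.5 245.5] [21. 15.] 90.0
tray 0.64 [232. 225.  49.  69.] [231.3 225.8] [42.2 63.9] 1.4
tweezers 0.55 [366. 267.  24.   6.] [364.  266.5] [ 3. 24.] 90.0
marker 0.79 [272. 293.  53.  10.] [271.  294.2] [52.5  6.1] 4.3
marker 0.46 [164. 234.  21.  48.] [164.2 231.2] [47.1 22.1] 86.8
scene [ 38. 640. 501.] [-0.829, 2.271, -1.371] 397.56462165912666
dryer 0.77 [282. 215.  97.  62.] [281.4 211.2] [95.4 50.7] 24.9
pick 0.8 [170. 296.  65.  38.] [169.2 294. ] [70.2 14.6] 23.
[... 702 characters left out ...]
86.3] [ 6.1 54.4] 56.8
{'t': 1.1, 'qpos': array([-1.33496151e+00,  4.23045466e-01,  1.62989836e+00, -1.41476058e-05,
        1.08860858e+00, -1.89964898e-02]), 'qvel': array([-0.00012679,  0.00014997,  0.0009743 ,  0.0012904 ,  0.00022045,
        0.00226109]), 'joint_torque': array([-4.06327545e-04, -5.44583237e+01, -2.74054313e+01,  6.45415345e-02,
        1.68143492e-02, -7.43424096e-06]), 'ee_pos': array([ 157.5715564 , -604.79739723,  222.70978395]), 'orientation': array([ 3.11608331e+00,  3.99210821e-01, -1.27328423e-05]), 'ft_force': array([-0.13719762, -0.90220064, -0.15470187]), 'moment': array([-0.02413646, -0.02172229, -0.04144944]), 'grasp_force': 0.0, 'width': 87.85510008142322}
```

```bash
sed -i "s/R=np.array(d\['rotation'\])/R=cv2.Rodrigues(np.array(d['rotation']))[0]/" h.py
python3 - <<'E'
import cv2
a=cv2.imread('pics/top0.png');cv2.imwrite('pics/top0c.png',cv2.resize(a[120:315,140:440],None,fx=2.66,fy=2.66,interpolation=cv2.INTER_CUBIC))
a=cv2.imread('pics/scene0.png');cv2.imwrite('pics/scene0c.png',cv2.resize(a[150:375,120:420],None,fx=2.66,fy=2.66,interpolation=cv2.INTER_CUBIC))
E
```

```text
(no output)
```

View pics/top0c.png

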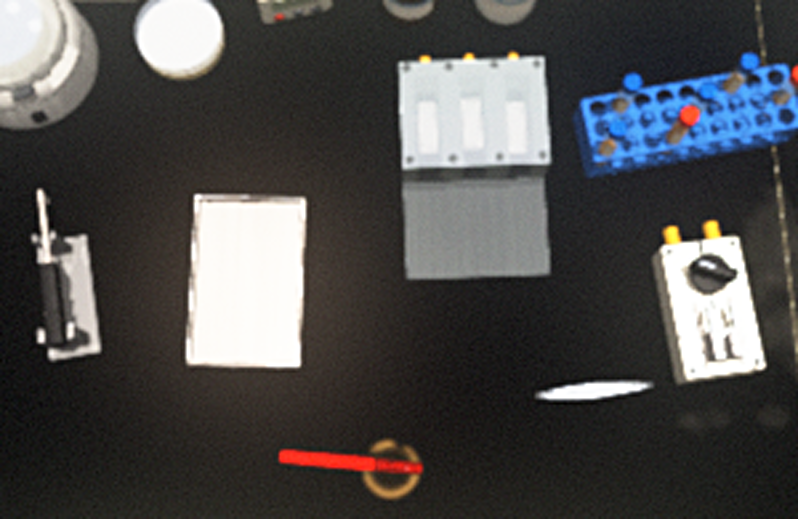

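View pics/scene0c.png

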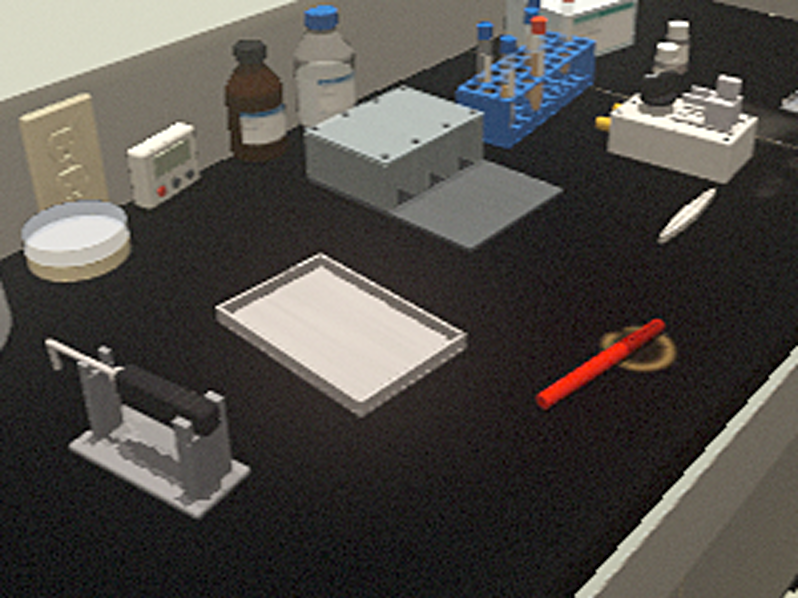

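```bash
cat >> h.py <<'E'
from scipy.optimize import least_squares
def fit(obs,x0):
    # obs: list of (cam dict, local xyz, uv) -> x,y,yaw
    def f(p):
        c,s=np.cos(p[2]),np.sin(p[2]);R=np.array([[c,-s,0],[s,c,0],[0,0,1]])
        return np.concatenate([proj(d,R@np.array(l,float)+[p[0],p[1],0])-uv for d,l,uv in obs])
    r=least_squares(f,x0,x_scale=[10,10,.1],loss='soft_l1');return r.x,np.round(r.fun,1).tolist()
E
python3 - <<'E'
from h import *
T=snap('top');S=snap('scene')
t=lambda u,v:np.array([140+u/2.66,120+v/2.66])
s=lambda u,v:np.array([120+u/2.66,150+v/2.66])
o=[(T,(110,72,58),t(399,62)),(T,(110,-72,58),t(547,56)),(T,(0,-72,58),t(551,163)),(T,(0,72,58),t(403,169)),(T,(-100,72,6),t(406,279)),(T,(-100,-72,6),t(550,275)),
(S,(110,72,58),s(306,133)),(S,(110,-72,58),s(405,87)),(S,(0,-72,58),s(484,117)),(S,(0,72,58),s(384,168)),(S,(-100,-72,6),s(563,190)),(S,(-100,72,6),s(471,248))]
print('dryer',fit(o,[600,0,0]))
o=[(T,(85,55,14),t(193,195)),(T,(85,-55,14),t(306,198)),(T,(-85,-55,14),t(301,367)),(T,(-85,55,14),t(186,366)),
(S,(85,55,14),s(216,309)),(S,(85,-55,14),s(321,255)),(S,(-85,-55,14),s(467,338)),(S,(-85,55,14),s(360,405))]
print('tray',fit(o,[500,200,0]))
o=[(T,(65,38,46),t(656,252)),(T,(65,-38,46),t(739,237)),(T,(-65,-38,46),t(764,369)),(T,(-65,38,46),t(681,382)),
(S,(65,38,46),s(611,118)),(S,(-65,38,46),s(740,150)),(S,(-65,-38,46),s(757,118)),(S,(-65,38,0),s(733,178))]
print('reg',fit(o,[500,-200,0]))
for n,uv,z in(('knob',t(711,272),73),('marks up',t(704,249),46),('pick rear',t(63,343),71),('pick front handle',t(52,264),71),('toe',t(41,190),70)):
    print(n,atz(T,uv,z))
for n,uv,z in(('handle rear top',s(206,408),71),('handle front top',s(125,373),71),('toe',s(55,365),40)):
    print(n,atz(S,uv,z))
for n,uv,z in (('tw',t(537,395),0),('tw',t(652,384),0),('mk',t(279,455),6),('mk',t(422,469),6)): print(n,atz(T,uv,z))
a=cv2.imread('pics/top0.png')[205:265,380:440];b=cv2.imread('pics/scene0.png')[165:225,345:405]
c=cv2.imread('pics/top0.png')[185:260,145:190]
cv2.imwrite('pics/z.png',np.hstack([cv2.resize(a,(400,400),interpolation=2),cv2.resize(b,(400,400),interpolation=2)]))
E
```

```text
dryer (array([ 6.32438769e+02, -5.63092593e+01, -1.16018176e-02]), [-0.1, -0.1, -1.2, 0.6, -0.2, 0.3, -0.3, -0.3, -0.2, 0.3, -0.1, 0.1, -0.5, -1.7, -0.2, -1.1, 0.4, -1.9, 0.9, -2.3, 0.5, -0.7, -0.2, -0.1])
tray (array([ 5.37266318e+02,  1.75897962e+02, -5.75867197e-02]), [0.2, 0.8, -1.1, 0.3, -1.4, 0.2, -0.6, -0.1, 0.0, -0.8, 0.0, -0.8, -0.0, -1.5, 0.4, -0.7])
reg (array([ 4.83442983e+02, -2.71664714e+02,  1.30016061e-01]), [-0.1, -0.3, -2.4, 0.4, 0.3, 0.4, 1.9, 0.7, 0.1, -1.1, -1.9, -1.8, 1.0, -0.3, -1.5, 3.3])
knob [ 515.06387919 -269.01382169   73.        ]
marks up [ 543.15792278 -272.25469941   46.        ]
pick rear [474.28436912 337.98267638  71.        ]
pick front handle [549.81890702 349.81697455  71.        ]
toe [622.999936   362.20527104  70.        ]
handle rear top [476.71104871 347.32596832  71.        ]
handle front top [543.6385276  359.21233695  71.        ]
toe [624.95240151 365.12245642  40.        ]
tw [ 413.85318146 -107.0180124     0.        ]
tw [ 419.76076293 -220.55312206    0.        ]
mk [366.39829554 146.22699311   6.        ]
mk [347.23632263   9.0953142    6.        ]
```

View pics/z.png

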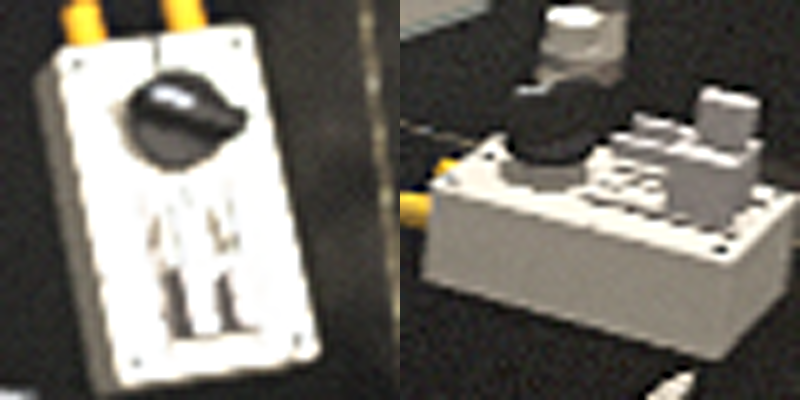

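Run:
```python
from h import *
T=snap('top');S=snap('scene')
t=lambda u,v:np.array([380+u/6.667,205+v/6.667])-.4
s=lambda u,v:np.array([345+u/6.667,165+v/6.667])-.4
oT=[(T,(65,38,46),t(55,58)),(T,(65,-38,46),t(248,28)),(T,(-65,-38,46),t(320,352)),(T,(-65,38,46),t(115,388))]
oS=[(S,(65,38,46),s(35,188)),(S,(-65,38,46),s(325,262)),(S,(-65,38,0),s(318,358)),(S,(65,38,0),s(25,282)),(S,(-65,-38,46),s(398,195))]
for o in(oT,oS,oT+oS): p,r=fit(o,[500,-200,0.1]);print(np.round(p,3),r)
c,s_=np.cos(p[2]),np.sin(p[2])
W=lambda x,y,z:np.array([p[0]+c*x-s_*y,p[1]+s_*x+c*y,z])
print('knob',W(30,0,84),'tab',W(-42,0,97))
a=cv2.imread('pics/top0.png')[205:265,380:440];a=cv2.resize(a,(400,400),interpolation=2)
imgs=[]
for ang in(-.9,-1.15):
    b=a.copy()
    for z,col in((84,(0,0,255)),(62,(0,255,0))):
        q=[proj(T,W(30+x*np.cos(ang)+y*np.sin(ang),-x*np.sin(ang)+y*np.cos(ang) if 0 else -(x*np.sin(ang))+y*np.cos(ang),z)) for x,y in((21,6),(21,-6),(-21,-6),(-21,6))]
        q=((np.array(q)-[380,205]+.4)*6.667).astype(int);cv2.polylines(b,[q],True,col,1)
    imgs.append(b)
cv2.imwrite('pics/k.png',np.hstack(imgs))
```

```text
[ 4.86520e+02 -2.73174e+02  1.01000e-01] [-0.2, -0.6, -0.2, -0.2, -0.3, 1.0, 0.8, -0.0]
[ 4.88236e+02 -2.75580e+02  8.90000e-02] [-0.8, -0.9, 1.0, -0.1, -0.1, 1.1, -0.5, -0.1, 0.5, -0.3]
[ 4.87098e+02 -2.73438e+02  9.80000e-02] [-0.1, -0.8, -0.0, -0.4, -0.3, 0.8, 0.8, -0.3, -0.9, -0.5, 1.2, 0.2, 0.1, 1.5, -0.5, 0.4, 0.5, -0.0]
knob [ 516.95246923 -270.49098878   84.        ] tab [ 445.3006127  -277.56286659   97.        ]
```

View pics/k.png

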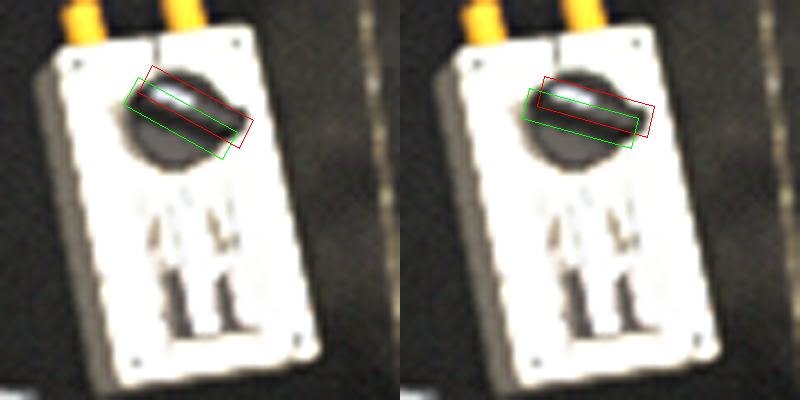

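Emit:
move_arm --steps '[[[0.96, -0.52, 0], 0, 0.2], [[0.96, -0.52, 0], 0, 0.2], [[0.96, -0.52, 0], 0, 0.2], [[0.96, -0.52, 0], 0, 0.2], [[0.96, -0.52, 0], 0, 0.2], [[0.96, -0.52, 0], 0, 0.2], [[0.96, -0.52, 0], 0, 0.2], [[0.96, -0.52, 0], 0, 0.2], [[0.96, -0.52, 0], 0, 0.2], [[0.96, -0.52, 0], 0, 0.2], [[0.96, -0.52, 0], 0, 0.2], [[0.96, -0.52, 0], 0, 0.2], [[0.96, -0.52, 0], 0, 0.2], [[0.96, -0.52, 0], 0, 0.2], [[0.96, -0.52, 0], 0, 0.2], [[0.96, -0.52, 0], 0, 0.2], [[0.96, -0.52, 0], 0, 0.2], [[0.96, -0.52, 0], 0, 0.2], [[0, 0, 0], 0, 0.2]]'

```text
t: 2.88
ee_pos: [519.6, -266.8, 222.8]
orientation: [-3.115, -0.404, -0.003]
ft_force: [-0.7, 0.3, -0.0]
width: 70.7
grasp_force: 0.0
```

Emit:
move_arm --steps '[[[0, 0, 0], -1, 0.4], [[0, 0, 0], -1, 0.4], [[0, 0, 0], -1, 0.4], [[0, 0, 0], -1, 0.4], [[0, 0, 0], -1, 0.4], [[0, 0, 0.4], -1, 0.4], [[0, 0, 0.4], -1, 0.4], [[0, 0, 0.4], -1, 0.4], [[0, 0, 0.4], -1, 0.4], [[0, 0, 0.4], -1, 0.4], [[0, 0, 0.4], -0.3, 0.4], [[0, 0, 0], 0, 0.4], [[0, 0, 0], 0, 0.4]]'

```text
t: 3.97
ee_pos: [516.0, -269.6, 162.4]
orientation: [-2.634, -1.711, 0.001]
ft_force: [-0.5, 0.2, 0.6]
width: 52.7
grasp_force: 0.0
```

```bash
cat >> h.py <<'E'
def go(x,y,z,yaw):
    """units to go: (x,y,z) in present tool axes and turn"""
    o=ctrl.get_obs();R=cv2.Rodrigues(o['orientation'])[0]
    d=R.T@(np.array([x,y,z])-o['ee_pos'])/25
    yw=np.arctan2(R[1,0],R[0,0]);t=-np.degrees((yaw-yw+np.pi)%(2*np.pi)-np.pi)/5
    return 't',round(o['t'],1),'pos',np.round(o['ee_pos'],1),'yaw',round(yw,3),'shift',np.round(d,2),'turn',round(t,2),'w',round(o['width'],1),'F',np.round(o['ft_force'],1),round(o['grasp_force'],1),'tilt',round(np.degrees(np.arccos(-R[2,2])),2)
E
python3 - <<'E'
from h import *
print(go(517,-270.5,65,1.15)); T=snap('top')
a=T['image'][195:275,370:450,::-1];S=snap('scene');b=S['image'][155:235,335:415,::-1]
cv2.imwrite('pics/k2.png',np.hstack([cv2.resize(a,(400,400),interpolation=2),cv2.resize(b,(400,400),interpolation=2)]))
E
```

```text
('t', 4.0, 'pos', array([ 516. , -269.6,  162.4]), 'yaw', np.float64(1.152), 'shift', array([-0.02,  0.05,  3.9 ]), 'turn', np.float64(0.03), 'w', 52.7, 'F', array([-0.5,  0.2,  0.6]), 0.0, 'tilt', np.float64(0.07))
```

View pics/k2.png

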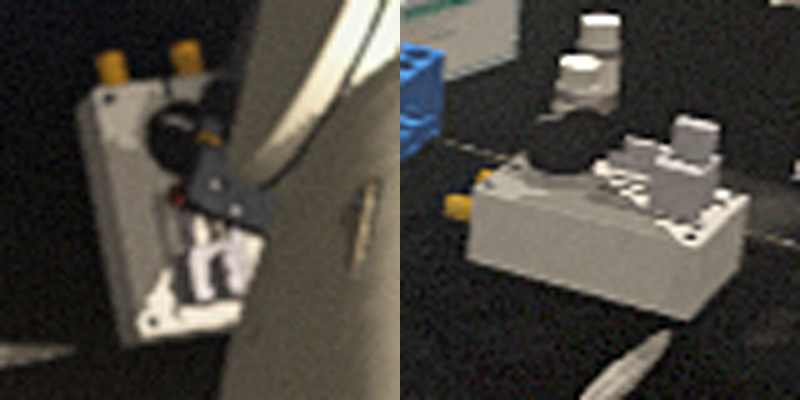

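Emit:
move_arm --steps '[[[0, 0.05, 0.6], 0, 0.7], [[0, 0, 0.6], 0, 0.7], [[0, 0, 0.6], 0, 0.7], [[0, 0, 0.6], 0, 0.7], [[0, 0, 0], 0, 0.7], [[0, 0, 0.5], 0, 0.7], [[0, 0, 0.5], 0, 0.7], [[0, 0, 0.46], 0, 0.7], [[0, 0, 0], 0, 0.7], [[0, 0, 0], 0, 1], [[0, 0, 0], 0, 1], [[0, 0, 0], 0, 1], [[0, 0, 0], 0, 1], [[0, 0, 0], 0, 1]]'

```text
t: 5.23
ee_pos: [518.1, -270.2, 66.6]
orientation: [2.632, 1.713, 0.001]
ft_force: [1.0, -0.8, -2.7]
width: 11.9
grasp_force: 29.9
```

Run:
```python
from h import *
print(go(517,-270.5,65,0.1)); print(ctrl.get_obs()['moment'])
```

```text
('t', 5.2, 'pos', array([ 518.1, -270.2,   66.6]), 'yaw', np.float64(1.154), 'shift', array([-0.03, -0.04,  0.06]), 'turn', np.float64(12.07), 'w', 11.9, 'F', array([ 1. , -0.8, -2.7]), 29.9, 'tilt', np.float64(0.06))
[-0.25464464 -0.18286285 -0.01706564]
```

Emit:
move_arm --steps '[[[0, 0, 0], 1, 1], [[0, 0, 0], 1, 1], [[0, 0, 0], 1, 1], [[0, 0, 0], 1, 1], [[0, 0, 0], 1, 1], [[0, 0, 0], 1, 1], [[0, 0, 0], 1, 1], [[0, 0, 0], 1, 1], [[0, 0, 0], 1, 1], [[0, 0, 0], 1, 1], [[0, 0, 0], 1, 1], [[0, 0, 0], 1, 1], [[0, 0, 0], 0, 1], [[0, 0, 0], 0, 1], [[0, 0, 0], 0, 1], [[0, 0, 0], 0, 1], [[0, 0, 0], 0, 1]]'

```text
t: 6.65
ee_pos: [518.4, -270.6, 66.5]
orientation: [3.136, 0.169, 0.002]
ft_force: [2.2, -4.9, -1.2]
width: 11.5
grasp_force: 29.9
```

Run:
```python
from h import *
print(go(445.3,-277.6,65,0.1)); print(ctrl.get_obs()['moment'])
```

```text
('t', 6.7, 'pos', array([ 518.4, -270.6,   66.5]), 'yaw', np.float64(0.108), 'shift', array([-2.94, -0.04,  0.06]), 'turn', np.float64(0.09), 'w', 11.5, 'F', array([ 2.2, -4.9, -1.2]), 29.9, 'tilt', np.float64(0.1))
[-0.83681433 -0.37688132  0.03284191]
```

Emit:
move_arm --steps '[[[0, 0, 0], 0, 0.6], [[0, 0, 0], 0, 0.6], [[0, 0, 0], 0, 0.6], [[0, 0, -0.5], 0, 0.6], [[0, 0, -0.7], 0, 0.6], [[0, 0, -0.9], 0, 0.6], [[0, 0, -0.6], 0, 0.6], [[-0.7, 0, 0], 0, 0.6], [[-0.7, 0, 0], 0, 0.6], [[-0.7, 0, 0], 0, 0.6], [[-0.7, -0.02, 0], 0, 0.6], [[0, 0, 0], 0, 0.7], [[0, 0, 0], 0, 0.7]]'

```text
t: 7.73
ee_pos: [447.9, -276.9, 134.5]
orientation: [3.137, 0.166, 0.001]
ft_force: [1.1, 0.4, 0.2]
width: 27.4
grasp_force: 0.0
```

Run:
```python
from h import *
print(go(448,-277.6,79,0.1)); T=snap('top')
a=T['image'][195:275,370:450,::-1];S=snap('scene');b=S['image'][155:235,335:415,::-1]
cv2.imwrite('pics/k3.png',np.hstack([cv2.resize(a,(400,400),interpolation=2),cv2.resize(b,(400,400),interpolation=2)]))
```

```text
('t', 7.7, 'pos', array([ 447.9, -276.9,  134.5]), 'yaw', np.float64(0.106), 'shift', array([-0.  ,  0.03,  2.22]), 'turn', np.float64(0.06), 'w', 27.4, 'F', array([1.1, 0.4, 0.2]), 0.0, 'tilt', np.float64(0.03))
```

View pics/k3.png

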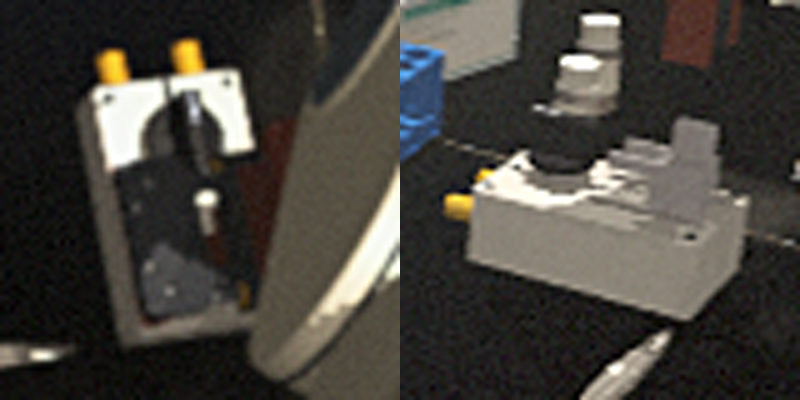

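Emit:
move_arm --steps '[[[0, 0.03, 0.6], 0, 0.7], [[0, 0, 0.6], 0, 0.7], [[0, 0, 0.5], 0, 0.7], [[0, 0, 0.3], 0, 0.7], [[0, 0, 0.2], 0, 0.7], [[0, 0, 0], 0, 0.7], [[0, 0, 0], 0, 1], [[0, 0, 0], 0, 1], [[0, 0, 0], 0, 1], [[0, 0, 0], 0, 1], [[0, 0, 0], 0, 1]]'

```text
t: 8.75
ee_pos: [448.6, -277.6, 79.3]
orientation: [3.137, 0.166, 0.002]
ft_force: [-0.1, 2.5, 4.1]
width: 9.7
grasp_force: 30.0
```

Run:
```python
from h import *
print(go(448+36,-277.6+3.6,79,0.1)); T=snap('top')
cv2.imwrite('pics/k4.png',cv2.resize(T['image'][205:265,380:440,::-1],(400,400),interpolation=2))
```

```text
('t', 8.8, 'pos', array([ 448.6, -277.6,   79.3]), 'yaw', np.float64(0.106), 'shift', array([1.42, 0.01, 0.01]), 'turn', np.float64(0.07), 'w', 9.7, 'F', array([-0.1,  2.5,  4.1]), 30.0, 'tilt', np.float64(0.06))
```

View pics/k4.png

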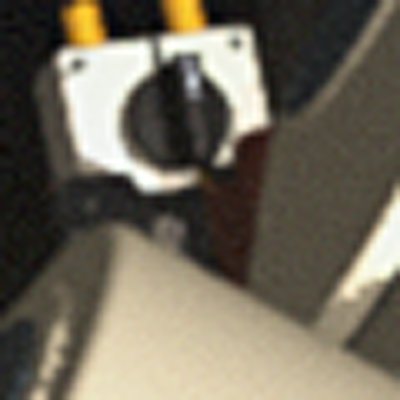

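Emit:
move_arm --steps '[[[0.2, 0, 0], 0, 1], [[0.2, 0, 0], 0, 1], [[0.2, 0, 0], 0, 1], [[0.2, 0, 0], 0, 1], [[0.2, 0, 0], 0, 1], [[0.2, 0, 0], 0, 1], [[0.1, 0, 0], 0, 1], [[0, 0, 0], 0, 1], [[0, 0, 0], 0, 1]]'

```text
t: 9.55
ee_pos: [481.3, -274.4, 79.3]
orientation: [3.136, 0.167, 0.002]
ft_force: [1.1, 2.3, 6.0]
width: 9.4
grasp_force: 30.0
```

Emit:
move_arm --steps '[[[0.07, 0, 0], 0, 1], [[0.06, 0, 0], 0, 1], [[0, 0, 0], 0, 1], [[0, 0, 0], 0, 1]]'

```text
t: 9.88
ee_pos: [482.5, -274.2, 79.3]
orientation: [3.137, 0.168, -0.003]
ft_force: [-6.6, -1.2, 11.3]
width: 9.8
grasp_force: 30.0
```

Emit:
move_arm --steps '[[[0.1, 0, 0], 0, 1], [[0, 0, 0], 0, 1], [[0, 0, 0], 0, 1], [[0, 0, 0], 0, 1]]'

```text
t: 10.22
ee_pos: [482.7, -274.1, 79.2]
orientation: [-3.137, -0.168, 0.01]
ft_force: [-15.4, -4.9, 16.3]
width: 10.0
grasp_force: 30.0
```

Emit:
move_arm --steps '[[[-0.15, 0, 0], 0, 1], [[0, 0, 0], 0, 0.7], [[0, 0, 0], 0, 0.6], [[0, 0, 0], 0, 0.6], [[0, 0, -0.6], 0, 0.6], [[0, 0, -0.9], 0, 0.6], [[0, 0, -1], 0, 0.6], [[0, 0, -1], 0, 0.6], [[0, 0, -1], 0, 0.6], [[0, -0.5, 0], 0, 0.6], [[0, -1, 0], 0, 0.6], [[0, -1, 0], 0, 0.6], [[0, -1, 0], 0, 0.6], [[0, -1, 0], 0, 0.6], [[0, -1, 0], 0, 0.6], [[0, -1, 0], 0, 0.6], [[0, -1, 0], 0, 0.6], [[0, -1, 0], 0, 0.6], [[0, -0.5, 0], 0, 0.6], [[0, 0, 0], 0, 0.6]]'

```text
t: 11.88
ee_pos: [457.7, -47.9, 190.5]
orientation: [-3.136, -0.172, 0.002]
ft_force: [-0.6, -1.2, -0.2]
width: 34.9
grasp_force: 0.0
```

Run:
```python
from h import *
print(go(510,345,79,0.16)); T=snap('top');S=snap('scene')
a=T['image'][205:265,380:440,::-1];b=T['image'][185:260,140:200,::-1];c=S['image'][270:360,130:230,::-1]
r=lambda i,w,h:cv2.resize(i,(w,h),interpolation=2)
cv2.imwrite('pics/m.png',np.hstack([r(a,240,240),r(b,240,300)[:240] if 0 else r(b,240,300)[:, :][:240]])) if 0 else None
canvas=np.zeros((500,800,3),np.uint8);canvas[:240,:240]=r(a,240,240);canvas[:500,240:480]=0
canvas[:375,240:540]=r(b,300,375);canvas[:234,540:800]=r(c,260,234)
cv2.imwrite('pics/m.png',canvas)
```

```text
('t', 11.9, 'pos', array([457.7, -47.9, 190.5]), 'yaw', np.float64(0.109), 'shift', array([  3.8 , -15.39,   4.46]), 'turn', np.float64(-0.58), 'w', 34.9, 'F', array([-0.6, -1.2, -0.2]), 0.0, 'tilt', np.float64(0.08))
```

View pics/m.png

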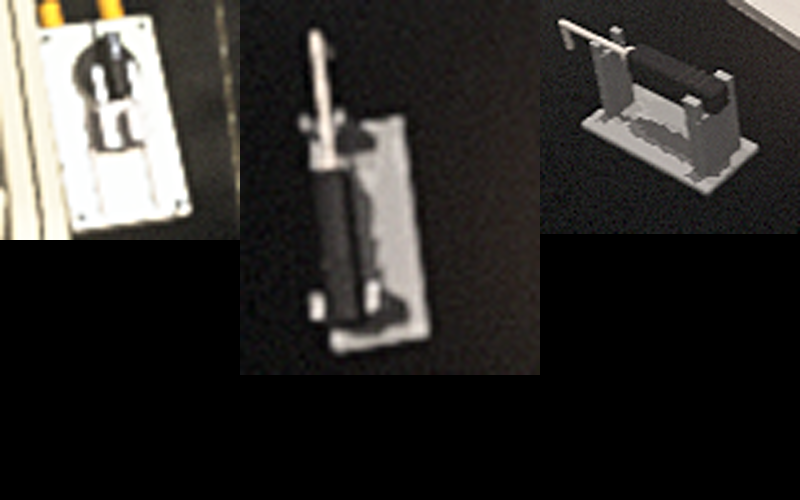

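Run:
```python
from h import *
T=snap('top');S=snap('scene')
t=lambda u,v:np.array([140+(u-240)/5,185+v/5])-.4
s=lambda u,v:np.array([130+(u-540)/2.6,270+v/2.6])-.3
oT=[(T,(-40,8,71),t(330,322)),(T,(40,8,71),t(312,170)),(T,(111,0,64),t(316,32)),(T,(42,0,64),t(329,165)),(T,(-28,0,67),t(344.5,301))]
oS=[(S,(-28,0,67),s(710.5,88.5)),(S,(41,0,63),s(632,50)),(S,(111,0,63),s(561,22)),(S,(108,0,41),s(570,46))]
for o in(oT,oS,oT+oS): p,r=fit(o,[510,345,0.15]);print(np.round(p,3),r)
c,q=np.cos(p[2]),np.sin(p[2])
print(go(p[0]+10*c,p[1]+10*q,130,p[2]))
```

```text
[5.14495e+02 3.50862e+02 1.35000e-01] [-0.2, 0.4, -0.2, -0.4, -0.1, 0.6, 0.4, -0.1, 0.1, -0.4]
[5.14139e+02 3.49980e+02 1.51000e-01] [-0.6, -1.5, 0.3, 1.5, 0.3, -0.4, 0.0, 0.6]
[5.14307e+02 3.50598e+02 1.42000e-01] [0.0, 0.5, -0.2, -0.3, -0.3, 0.7, 0.3, -0.0, 0.3, -0.4, -1.0, -1.2, 0.1, 1.5, 0.4, -0.5, 0.1, 0.4]
('t', 12.1, 'pos', array([458.7, -50.7, 190.9]), 'yaw', np.float64(0.106), 'shift', array([  4.32, -15.74,   2.43]), 'turn', np.float64(-0.41), 'w', 35.3, 'F', array([ 0.8, -0. , -0.5]), 0.0, 'tilt', np.float64(0.01))
```

Emit:
move_arm --steps '[[[0.27, -0.5, 0.15], 0, 0.6], [[0.27, -0.98, 0.15], 0, 0.6], [[0.27, -0.98, 0.15], 0, 0.6], [[0.27, -0.98, 0.15], 0, 0.6], [[0.27, -0.98, 0.15], 0, 0.6], [[0.27, -0.98, 0.15], 0, 0.6], [[0.27, -0.98, 0.15], 0, 0.6], [[0.27, -0.98, 0.15], 0, 0.6], [[0.27, -0.98, 0.15], 0, 0.6], [[0.27, -0.98, 0.15], 0, 0.6], [[0.27, -0.98, 0.15], 0, 0.6], [[0.27, -0.98, 0.15], 0, 0.6], [[0.27, -0.98, 0.15], 0, 0.6], [[0.27, -0.98, 0.15], 0, 0.6], [[0.27, -0.98, 0.15], 0, 0.6], [[0.27, -0.98, 0.15], 0, 0.6], [[0, -0.54, 0.03], 0, 0.6], [[0, 0, 0], -0.4, 0.6], [[0, 0, 0], 0, 0.6], [[0, 0, 0], 0, 0.6]]'

```text
t: 13.75
ee_pos: [524.2, 351.5, 130.1]
orientation: [3.133, 0.22, -0.001]
ft_force: [-0.3, -0.3, 0.1]
width: 35.5
grasp_force: 0.0
```

Run:
```python
from h import *
print(go(524.2,352,52,.142))
```

```text
('t', 13.8, 'pos', array([524.2, 351.5, 130.1]), 'yaw', np.float64(0.14), 'shift', array([ 0.01, -0.02,  3.13]), 'turn', np.float64(-0.02), 'w', 35.5, 'F', array([-0.3, -0.3,  0.1]), 0.0, 'tilt', np.float64(0.05))
```

Emit:
move_arm --steps '[[[0, -0.02, 0.6], 0, 0.6], [[0, 0, 0.6], 0, 0.6], [[0, 0, 0.6], 0, 0.6], [[0, 0, 0.5], 0, 0.6], [[0, 0, 0.4], 0, 0.6], [[0, 0, 0.3], 0, 0.6], [[0, 0, 0.13], 0, 0.6], [[0, 0, 0], 0, 0.6], [[0, 0, 0], 0, 1], [[0, 0, 0], 0, 1], [[0, 0, 0], 0, 1], [[0, 0, 0], 0, 1], [[0, 0, 0], 0, 1], [[0, 0, 0], 0, 1]]'

```text
t: 14.92
ee_pos: [524.5, 353.3, 52.8]
orientation: [-3.133, -0.222, -0.002]
ft_force: [-0.3, -0.3, 4.0]
width: 15.9
grasp_force: 30.0
```

Run:
```python
from h import *
print(go(524.2,352,52,.142))
```

```text
('t', 14.9, 'pos', array([524.5, 353.3,  52.8]), 'yaw', np.float64(0.141), 'shift', array([-0.02,  0.05,  0.03]), 'turn', np.float64(-0.01), 'w', 15.9, 'F', array([-0.3, -0.3,  4. ]), 30.0, 'tilt', np.float64(0.07))
```

Emit:
move_arm --steps '[[[0, 0, -0.4], 0, 1], [[0, 0, -0.6], 0, 1], [[0, 0, -0.8], 0, 1], [[0, 0, -0.8], 0, 1], [[0, 0, -0.8], 0, 1], [[0, 0, 0], 1, 1], [[0, 0, 0], 0.75, 1], [[0, 0, 0], 0, 1], [[0, 0, 0], 0, 1]]'

```text
t: 15.67
ee_pos: [523.9, 352.9, 137.5]
orientation: [3.142, -0.015, -0.0]
ft_force: [0.4, 0.7, -1.2]
width: 15.4
grasp_force: 30.0
```

Run:
```python
from h import *
T=snap('top');im=cv2.imread('pics/top0.png');g=im.min(2).astype(float)
p=np.array([632.4,-56.3,-.0116])
o=[]
sub=g[145:190,285:355];m=(sub>215).astype(np.uint8)
n,l,st,ce=cv2.connectedComponentsWithStats(m)
c,s=np.cos(p[2]),np.sin(p[2])
for i in range(1,n):
    if st[i,4]<20: continue
    w=atz(T,ce[i]+[285,145],14)[:2]-p[:2]
    print(st[i],np.round(ce[i]+[285,145],1),np.round([c*w[0]+s*w[1],-s*w[0]+c*w[1]],1))
t=lambda u,v:np.array([140+u/2.66,120+v/2.66])-.3
o=[(T,(110,72,58),t(399,62)),(T,(110,-72,58),t(547,56)),(T,(0,-72,58),t(551,163)),(T,(0,72,58),t(403,169)),(T,(-100,72,6),t(406,279)),(T,(-100,-72,6),t(550,275))]
print(fit(o,[632,-56,0]))
print(go(632-118,-11.3,100,-.012))
```

```text
[   6    0   55   37 1529] [317.5 162.5] [69.6 -1.8]
(array([ 6.33644537e+02, -5.64476185e+01, -1.22396280e-02]), [0.3, -0.2, -0.9, 0.5, 0.1, 0.2, 0.1, -0.4, 0.1, 0.1, 0.2, -0.0])
('t', 15.7, 'pos', array([523.9, 352.8, 137.2]), 'yaw', np.float64(-0.009), 'shift', array([-0.26, 14.57,  1.49]), 'turn', np.float64(0.03), 'w', 15.9, 'F', array([ 0.7,  0.7, -0.2]), 30.0, 'tilt', np.float64(0.02))
```

Emit:
move_arm --steps '[[[0, 0.5, 0], 0, 1], [[0, 1, 0], 0, 1], [[0, 1, 0], 0, 1], [[0, 1, 0], 0, 1], [[0, 1, 0], 0, 1], [[0, 1, 0], 0, 1], [[0, 1, 0], 0, 1], [[-0.1, 1, 0], 0, 1], [[-0.1, 1, 0], 0, 1], [[-0.1, 1, 0], 0, 1], [[0, 1, 0], 0, 1], [[0, 1, 0.2], 0, 1], [[0, 1, 0.5], 0, 1], [[0, 1, 0.6], 0, 1], [[0, 0.7, 0.6], 0, 1], [[0, 0.3, 0.6], 0, 1], [[0, 0, 0.5], 0, 1], [[0, 0, 0], 0, 1], [[0, 0, 0], 0, 1]]'

```text
t: 17.3
ee_pos: [511.5, -9.9, 61.7]
orientation: [-3.142, 0.018, 0.003]
ft_force: [-1.1, -0.1, -0.8]
width: 15.7
grasp_force: 30.0
```

Run:
```python
from h import *
print(go(510.5,-9.9,37,-.012))
T=snap('top');S=snap('scene')
a=T['image'][130:240,270:370,::-1];b=S['image'][170:280,210:350,::-1]
canvas=np.zeros((440,800,3),np.uint8);canvas[:,:400]=cv2.resize(a,(400,440),interpolation=2);canvas[:314,400:]=cv2.resize(b,(400,314),interpolation=2)
cv2.imwrite('pics/d1.png',canvas)
```

```text
('t', 17.3, 'pos', array([511.5,  -9.9,  61.7]), 'yaw', np.float64(-0.011), 'shift', array([-0.04, -0.  ,  0.99]), 'turn', np.float64(0.01), 'w', 15.7, 'F', array([-1.1, -0.1, -0.8]), 30.0, 'tilt', np.float64(0.12))
```

View pics/d1.png

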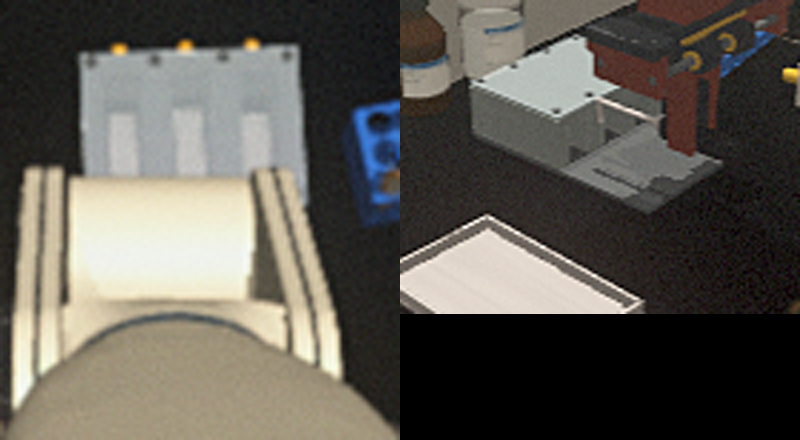

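Run:
```python
from h import *
S=snap('scene')
f=lambda p:np.round((proj(S,p)-[210,170])/.35+[400,0])
print(f([609.5,-11,48.9]),f([612.5,-11,73]),f([633.5,-11.4,6]),f([633.5,-11.4,54]),f([633.6,.6,6]),f([633.4,-23.4,6]))
```

```text
[600. 123.] [597.  97.] [580. 158.] [579. 110.] [571. 163.] [589. 153.]
```

Emit:
move_arm --steps '[[[0, 0, 0.5], 0, 1], [[0, 0, 0.47], 0, 1], [[0, 0, 0], 0, 1], [[0, 0, 0], 0, 1]]'

```text
t: 17.78
ee_pos: [512.0, -9.2, 37.6]
orientation: [-3.142, 0.017, 0.002]
ft_force: [0.1, -0.7, -0.3]
width: 16.0
grasp_force: 30.0
```

Emit:
move_arm --steps '[[[0.5, 0.02, 0], 0, 1], [[0.6, 0, 0], 0, 1], [[0.6, 0, 0], 0, 1], [[0.6, 0, 0], 0, 1], [[0.5, 0, 0], 0, 1], [[0.4, 0, 0], 0, 1], [[0, 0, 0], 0, 1], [[0, 0, 0.2], 0, 1], [[0, 0, 0.2], 0, 1], [[0, 0, 0.16], 0, 1], [[0, 0, 0], 0, 1]]'

```text
t: 18.7
ee_pos: [590.8, -10.8, 22.7]
orientation: [-3.141, 0.018, 0.004]
ft_force: [-0.5, 0.6, -0.5]
width: 15.8
grasp_force: 30.0
```

Emit:
move_arm --steps '[[[-0.2, 0, 0], 0, 1], [[-0.3, 0, 0], 0, 1], [[-0.3, 0, 0], 0, 1], [[-0.3, 0, 0], 0, 1], [[-0.3, 0, 0], 0, 1], [[-0.3, 0, 0], 0, 1], [[-0.3, 0, 0], 0, 1], [[-0.3, 0, 0], 0, 1], [[-0.3, 0, 0], 0, 1], [[-0.3, 0, 0], 0, 1], [[-0.3, 0, 0], 0, 1], [[-0.3, 0, 0], 0, 1], [[-0.3, 0, 0], 0, 1], [[-0.3, 0, 0], 0, 1], [[-0.3, 0, 0], 0, 1], [[-0.3, 0, 0], 0, 1], [[-0.1, 0, 0], 0, 1], [[0, 0, 0], 0, 1]]'

```text
t: 20.2
ee_pos: [471.5, -9.4, 23.9]
orientation: [-3.142, 0.018, 0.002]
ft_force: [0.8, 0.2, -0.0]
width: 15.7
grasp_force: 30.0
```

Run:
```python
from h import *
print(go(510.5,-9.9,37,-.012))
S=snap('scene')
for r in cams.cut_out('scene','boat0')[:4]: print(round(r['p'],2),np.round(r['rect']),atz(S,r['rect'][:2],12))
b=S['image'][170:280,210:350,::-1]
cv2.imwrite('pics/d2.png',cv2.resize(b,(700,550),interpolation=2))
```

```text
('t', 20.2, 'pos', array([471.5,  -9.4,  23.9]), 'yaw', np.float64(-0.011), 'shift', array([ 1.56,  0.  , -0.53]), 'turn', np.float64(0.01), 'w', 15.7, 'F', array([ 0.8,  0.2, -0. ]), 30.0, 'tilt', np.float64(0.06))
0.66 [289. 229.  23.  12.] [583.42098543 -13.09868138  12.        ]
0.29 [376. 186.  14.  18.] [ 547.43748659 -388.3904604    12.        ]
```

View pics/d2.png

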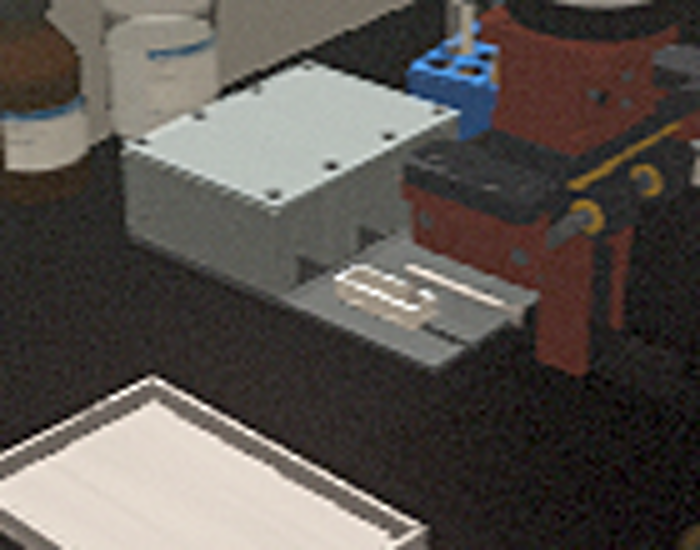

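Emit:
move_arm --steps '[[[0, 0, -0.3], 0, 1], [[0, 0, -0.26], 0, 1], [[0, 0.6, 0], 0, 1], [[0, 0.7, 0], 0, 1], [[0, 0.5, 0], 0, 1], [[0, 0, 0], 0, 1], [[0.6, 0, 0], 0, 1], [[0.7, 0, 0], 0, 1], [[0.7, 0, 0], 0, 1], [[0.7, 0, 0], 0, 1], [[0.7, 0, 0], 0, 1], [[0.7, 0, 0], 0, 1], [[0.5, 0, 0], 0, 1], [[0.2, 0, 0], 0, 1], [[0, 0, 0], 0, 1], [[0, 0, 0.2], 0, 1], [[0, 0, 0.2], 0, 1], [[0, 0, 0.16], 0, 1], [[0, 0, 0], 0, 1]]'

```text
t: 21.88
ee_pos: [590.4, -55.7, 22.7]
orientation: [-3.141, 0.018, 0.004]
ft_force: [-0.5, -0.2, -0.2]
width: 16.0
grasp_force: 30.0
```

Pull boat 1, then the same for boat 2.

Emit:
move_arm --steps '[[[-0.2, 0, 0], 0, 1], [[-0.3, 0, 0], 0, 1], [[-0.3, 0, 0], 0, 1], [[-0.3, 0, 0], 0, 1], [[-0.3, 0, 0], 0, 1], [[-0.3, 0, 0], 0, 1], [[-0.3, 0, 0], 0, 1], [[-0.3, 0, 0], 0, 1], [[-0.3, 0, 0], 0, 1], [[-0.3, 0, 0], 0, 1], [[-0.3, 0, 0], 0, 1], [[-0.3, 0, 0], 0, 1], [[-0.3, 0, 0], 0, 1], [[-0.3, 0, 0], 0, 1], [[-0.3, 0, 0], 0, 1], [[-0.3, 0, 0], 0, 1], [[-0.1, 0, 0], 0, 1], [[0, 0, 0], 0, 1]]'

```text
t: 23.38
ee_pos: [471.0, -54.4, 23.9]
orientation: [-3.141, 0.018, 0.001]
ft_force: [0.1, 0.3, -0.2]
width: 15.5
grasp_force: 30.0
```

Emit:
move_arm --steps '[[[0, 0, -0.3], 0, 1], [[0, 0, -0.26], 0, 1], [[0, 0.6, 0], 0, 1], [[0, 0.7, 0], 0, 1], [[0, 0.5, 0], 0, 1], [[0, 0, 0], 0, 1], [[0.6, 0, 0], 0, 1], [[0.7, 0, 0], 0, 1], [[0.7, 0, 0], 0, 1], [[0.7, 0, 0], 0, 1], [[0.7, 0, 0], 0, 1], [[0.7, 0, 0], 0, 1], [[0.5, 0, 0], 0, 1], [[0.1, 0, 0], 0, 1], [[0, 0, 0], 0, 1], [[0, 0, 0.2], 0, 1], [[0, 0, 0.2], 0, 1], [[0, 0, 0.16], 0, 1], [[0, 0, 0], 0, 1]]'

```text
t: 24.97
ee_pos: [587.4, -100.6, 22.7]
orientation: [-3.141, 0.018, 0.004]
ft_force: [0.4, 0.0, 0.2]
width: 15.8
grasp_force: 30.0
```

Emit:
move_arm --steps '[[[-0.2, 0, 0], 0, 1], [[-0.3, 0, 0], 0, 1], [[-0.3, 0, 0], 0, 1], [[-0.3, 0, 0], 0, 1], [[-0.3, 0, 0], 0, 1], [[-0.3, 0, 0], 0, 1], [[-0.3, 0, 0], 0, 1], [[-0.3, 0, 0], 0, 1], [[-0.3, 0, 0], 0, 1], [[-0.3, 0, 0], 0, 1], [[-0.3, 0, 0], 0, 1], [[-0.3, 0, 0], 0, 1], [[-0.3, 0, 0], 0, 1], [[-0.3, 0, 0], 0, 1], [[-0.3, 0, 0], 0, 1], [[-0.3, 0, 0], 0, 1], [[0, 0, 0], 0, 1]]'

```text
t: 26.38
ee_pos: [469.3, -99.2, 23.7]
orientation: [-3.141, 0.018, 0.003]
ft_force: [-0.3, -0.3, -1.0]
width: 15.6
grasp_force: 30.0
```

Run:
```python
from h import *
print(go(524.5,353.3,130,.141))
S=snap('scene')
for n in('boat0','boat1'):
  for r in cams.cut_out('scene',n)[:5]: print(round(r['p'],2),np.round(r['rect']),np.round(atz(S,r['rect'][:2],12)))
b=S['image'][170:280,210:350,::-1]
cv2.imwrite('pics/d3.png',cv2.resize(b,(700,550),interpolation=2))
```

```text
('t', 26.4, 'pos', array([469.3, -99.2,  23.7]), 'yaw', np.float64(-0.012), 'shift', array([  1.99, -18.13,  -4.25]), 'turn', np.float64(-1.75), 'w', 15.6, 'F', array([-0.3, -0.3, -1. ]), 30.0, 'tilt', np.float64(0.13))
0.74 [288. 228.  19.   9.] [588. -15.  12.]
0.73 [299. 225.  22.  15.] [577. -47.  12.]
0.56 [308. 216.  15.  12.] [ 590. -100.   12.]
0.74 [288. 228.  19.   9.] [588. -15.  12.]
0.73 [299. 225.  22.  15.] [577. -47.  12.]
0.56 [308. 216.  15.  12.] [ 590. -100.   12.]
```

View pics/d3.png

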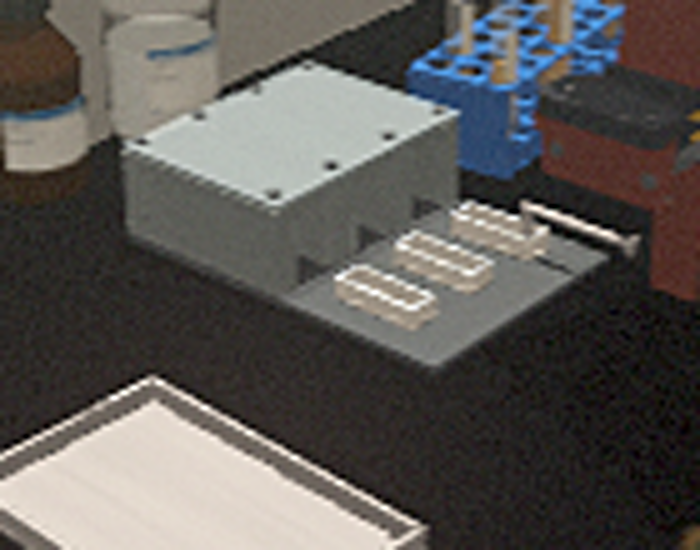

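Emit:
move_arm --steps '[[[0, 0, -0.5], 0, 1], [[0, 0, -0.8], 0, 1], [[0, 0, -1], 0, 1], [[0, 0, -1], 0, 1], [[0, -0.3, -0.9], 0, 1], [[0, -0.8, 0], 0, 1], [[0, -1, 0], 0, 1], [[0, -1, 0], 0, 1], [[0, -1, 0], 0, 1], [[0, -1, 0], 0, 1], [[0, -1, 0], 0, 1], [[0, -1, 0], 0, 1], [[0, -1, 0], 0, 1], [[0, -1, 0], 0, 1], [[0, -1, 0], 0, 1], [[0, -1, 0], 0, 1], [[0, -1, 0], 0, 1], [[0, -1, 0], 0, 1], [[0, -1, 0], 0, 1]]'

```text
t: 28.12
ee_pos: [475.6, 254.6, 129.0]
orientation: [-3.141, 0.017, -0.001]
ft_force: [0.9, -0.2, -0.9]
width: 15.9
grasp_force: 30.0
```

Emit:
move_arm --steps '[[[0.4, -0.8, 0], 0, 1], [[0.5, -0.8, 0], 0, 1], [[0.5, -0.8, 0], 0, 1], [[0.5, -0.6, 0], 0, 1], [[0.1, 0, 0], -0.8, 1], [[0, 0, 0], -0.95, 1], [[0, 0, 0], 0, 1], [[0, 0, 0], 0, 1]]'

```text
t: 28.78
ee_pos: [526.2, 327.6, 128.7]
orientation: [3.134, 0.218, -0.001]
ft_force: [1.1, -0.4, -1.4]
width: 15.8
grasp_force: 30.0
```

Run:
```python
from h import *
print(go(524.5,353.3,53.3,.141))
```

```text
('t', 28.8, 'pos', array([526.2, 327.6, 128.7]), 'yaw', np.float64(0.139), 'shift', array([ 0.07, -1.03,  3.02]), 'turn', np.float64(-0.02), 'w', 15.8, 'F', array([ 1.1, -0.4, -1.4]), 30.0, 'tilt', np.float64(0.02))
```

Emit:
move_arm --steps '[[[0.07, -0.5, 0], -0.02, 1], [[0, -0.53, 0], 0, 1], [[0, 0, 0], 0, 1], [[0, 0, 0.6], 0, 1], [[0, 0, 0.6], 0, 1], [[0, 0, 0.4], 0, 1], [[0, 0, 0], 0, 1], [[0, 0, 0], 0, 1]]'

```text
t: 29.45
ee_pos: [524.0, 353.2, 88.5]
orientation: [3.133, 0.225, -0.002]
ft_force: [0.3, -0.1, 0.3]
width: 15.7
grasp_force: 30.0
```

Run:
```python
from h import *
print(go(524.5,353.3,53.3,.141))
```

```text
('t', 29.4, 'pos', array([524. , 353.2,  88.5]), 'yaw', np.float64(0.143), 'shift', array([ 0.02, -0.  ,  1.41]), 'turn', np.float64(0.02), 'w', 15.7, 'F', array([ 0.3, -0.1,  0.3]), 30.0, 'tilt', np.float64(0.07))
```

Emit:
move_arm --steps '[[[0.02, 0, 0.4], 0, 1], [[0, 0, 0.4], 0, 1], [[0, 0, 0.3], 0, 1], [[0, 0, 0.2], 0, 1], [[0, 0, 0.1], 0, 1], [[0, 0, 0], 0, 1], [[0, 0, 0], 0, 1]]'

```text
t: 30.03
ee_pos: [524.9, 353.3, 53.8]
orientation: [3.134, 0.225, -0.0]
ft_force: [-0.5, 0.4, -0.6]
width: 16.2
grasp_force: 30.0
```

Emit:
move_arm --steps '[[[0, 0, 0], 0, 0.75], [[0, 0, 0], 0, 0.65], [[0, 0, 0], 0, 0.6], [[0, 0, 0], 0, 0.6], [[0, 0, -0.4], 0, 0.6], [[0, 0, -0.7], 0, 0.6], [[0, 0, -1], 0, 0.6], [[0, 0, -1], 0, 0.6], [[0, 0, -0.9], 0, 0.6], [[0, 0.5, 0], 0.9, 0.6], [[0, 1, 0], 0.85, 0.6], [[0, 1, 0], 0, 0.6], [[0, 1, 0], 0, 0.6], [[0, 1, 0], 0, 0.6], [[0, 1, 0], 0, 0.6], [[0, 0, 0], 0, 0.6], [[0, 0, 0], 0, 0.6]]'

```text
t: 31.45
ee_pos: [527.6, 215.1, 154.8]
orientation: [-3.141, 0.019, -0.001]
ft_force: [0.2, 0.3, 0.6]
width: 34.9
grasp_force: 0.0
```

Run:
```python
from h import *
T=snap('top');S=snap('scene')
def area(r):
    ys,xs=np.nonzero(r['pixels']);return np.array([xs.mean(),ys.mean()])
for n,d in(('top',T),('scene',S)):
  for k in('boat0','tray','pick'):
    for r in cams.cut_out(n,k)[:4]: print(n,k,round(r['p'],2),np.round(r['rect']),np.round(atz(d,area(r),{'boat0':13,'tray':9,'pick':66}[k])))
print(go(583,-11,60,-.012))
a=T['image'][140:270,150:370,::-1];b=S['image'][170:350,130:350,::-1]
cv2.imwrite('pics/e1.png',np.hstack([cv2.resize(a,(400,236),interpolation=2),cv2.resize(b,(400,327),interpolation=2)[:236]]) if 0 else np.vstack([cv2.resize(a,(460,272),interpolation=2),cv2.resize(b,(460,326),interpolation=2)]))
```

```text
top boat0 0.63 [319. 204.  15.  15.] [584. -54.  13.]
top boat0 0.49 [301. 204.   4.  21.] [590.  -9.  13.]
top boat0 0.42 [335. 204.   6.  18.] [ 585. -100.   13.]
top tray 0.61 [238. 226.  37.  66.] [531. 147.   9.]
top pick 0.26 [408. 234.  14.  18.] [ 482. -271.   66.]
scene boat0 0.48 [299. 225.  19.  14.] [587. -54.  13.]
scene boat0 0.48 [308. 216.  17.  12.] [ 586. -100.   13.]
scene tray 0.57 [250. 277.  94.  64.] [531. 181.   9.]
scene pick 0.71 [170. 298.  66.  40.] [522. 356.  66.]
scene pick 0.37 [375. 186.  16.  17.] [ 487. -280.   66.]
('t', 31.9, 'pos', array([527.2, 216.6, 153.8]), 'yaw', np.float64(-0.009), 'shift', array([2.31, 9.09, 3.75]), 'turn', np.float64(0.04), 'w', 35.0, 'F', array([0.5, 0.5, 0.4]), 0.0, 'tilt', np.float64(0.01))
```

View pics/e1.png

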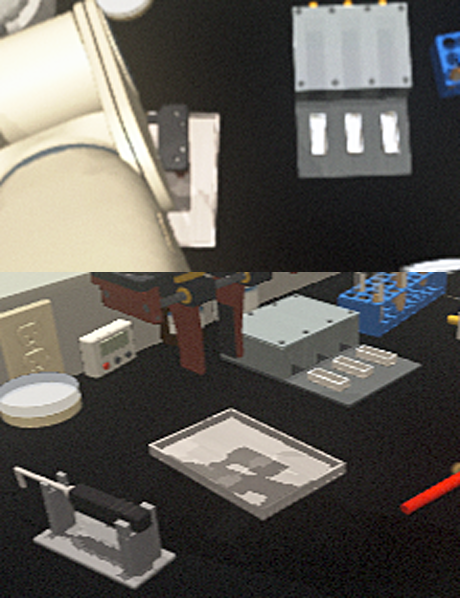

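Emit:
move_arm --steps '[[[0.2, 0.5, 0], 0, 0.6], [[0.3, 1, 0], 0, 0.6], [[0.3, 1, 0], 0, 0.6], [[0.3, 1, 0], 0, 0.6], [[0.3, 1, 0], 0, 0.6], [[0.3, 1, 0], 0, 0.6], [[0.3, 1, 0], 0, 0.6], [[0.3, 1, 0.5], 0, 0.6], [[0.1, 1, 0.8], 0, 0.6], [[0, 0.5, 0.9], 0, 0.6], [[0, 0, 0.8], 0, 0.6], [[0, 0, 0.7], 0, 0.6], [[0, 0, 0], 0, 0.6], [[0, 0, 0], 0, 0.6]]'

```text
t: 33.02
ee_pos: [584.5, -10.2, 60.7]
orientation: [3.142, -0.016, -0.003]
ft_force: [-0.1, -0.5, 1.0]
width: 35.2
grasp_force: 0.0
```

Run:
```python
from h import *
print(go(587,-10.5,9,-.012))
T=snap('top');S=snap('scene')
for c in((302.6,204.1),(319.4,203.2),(336.6,203.2)):print(np.round(atz(T,c,17),1))
for r in cams.cut_out('scene','boat0')[:4]:
    ys,xs=np.nonzero(r['pixels']);print(round(r['p'],2),np.round(atz(S,[xs.mean(),ys.mean()],12)))
for n,d in(('top',T),('scene',S)):
  r=cams.cut_out(n,'tray')[0];ys,xs=np.nonzero(r['pixels'])
  hull=cv2.approxPolyDP(cv2.convexHull(np.c_[xs,ys].astype(np.int32)),4,True).reshape(-1,2)
  print(n,[np.round(atz(d,h,14)[:2]).tolist() for h in hull],len(xs))
c,s=np.cos(-.0576),np.sin(-.0576)
print('expect',[np.round([537.3+c*x-s*y,175.9+s*x+c*y]).tolist() for x in(85,-85) for y in(55,-55)])
```

```text
('t', 33.0, 'pos', array([584.5, -10.2,  60.7]), 'yaw', np.float64(-0.01), 'shift', array([0.1 , 0.01, 2.07]), 'turn', np.float64(0.02), 'w', 35.2, 'F', array([-0.1, -0.5,  1. ]), 0.0, 'tilt', np.float64(0.12))
[586.8 -12.6  17. ]
[587.3 -57.2  17. ]
[ 585.3 -102.8   17. ]
0.73 [581. 321.  12.]
0.69 [591. -55.  12.]
0.57 [ 588. -101.   12.]
0.45 [590. -11.  12.]Traceback (most recent call last):
  File "<stdin>", line 8, in <module>
IndexError: list index out of range
```

Emit:
move_arm --steps '[[[0.1, 0.02, 0.7], 0, 0.6], [[0, 0, 0.7], 0, 0.6], [[0, 0, 0.4], 0, 0.6], [[0, 0, 0.27], 0, 0.6], [[0, 0, 0], 0, 0.6], [[0, 0, 0], 0, 0.8], [[0, 0, 0], 0, 1], [[0, 0, 0], 0, 1], [[0, 0, 0], 0, 1], [[0, 0, 0], 0, 1]]'

```text
t: 34.05
ee_pos: [588.3, -10.2, 10.5]
orientation: [3.142, -0.015, 0.002]
ft_force: [-0.7, 0.3, 3.6]
width: 17.9
grasp_force: 30.0
```

Emit:
move_arm --steps '[[[0, 0, -0.4], 0, 1], [[0, 0, -0.7], 0, 1], [[0, 0, -0.8], 0, 1], [[0, 0, -0.6], 0, 1], [[0, 0, 0], 0, 1], [[0, 0, 0], 0, 1]]'

```text
t: 34.55
ee_pos: [588.2, -10.2, 73.2]
orientation: [3.141, -0.015, 0.003]
ft_force: [-0.1, 0.1, -0.3]
width: 17.6
grasp_force: 30.0
```

```bash
cat > tr.py <<'E'
from h import *
def tray():
  S=snap('scene');T=snap('top');c,s=np.cos(-.0576),np.sin(-.0576)
  for n,d in(('scene',S),('top',T)):
    for r in cams.cut_out(n,'tray')[:1]:
      ys,xs=np.nonzero(r['pixels'])
      hull=cv2.approxPolyDP(cv2.convexHull(np.c_[xs,ys].astype(np.int32)),4,True).reshape(-1,2)
      print(n,round(r['p'],2),[np.round(atz(d,h,14)[:2]).tolist() for h in hull])
  print('expect',[np.round([537.3+c*x-s*y,175.9+s*x+c*y]).tolist() for x in(85,-85) for y in(55,-55)])
def place(tx,ty,z):
  c,s=np.cos(-.0576),np.sin(-.0576);return go(537.3+c*tx-s*ty,175.9+s*tx+c*ty,z,-.0576)
E
python3 -c "
from tr import *
print(place(50,25,60));tray()"
```

```text
('t', 34.5, 'pos', array([588.2, -10.2,  73.2]), 'yaw', np.float64(-0.01), 'shift', array([-0.06, -8.33,  0.53]), 'turn', np.float64(0.55), 'w', 17.6, 'F', array([-0.1,  0.1, -0.3]), 30.0, 'tilt', np.float64(0.12))
scene 0.82 [[443.0, 135.0], [453.0, 246.0], [624.0, 228.0], [616.0, 118.0], [457.0, 121.0]]
top 0.64 [[618.0, 121.0], [494.0, 127.0], [504.0, 229.0], [620.0, 225.0]]
expect [[625.0, 226.0], [619.0, 116.0], [456.0, 236.0], [449.0, 126.0]]
```

Emit:
move_arm --steps '[[[0, -0.5, 0], 0.5, 1], [[0, -0.9, 0], 0, 1], [[0, -0.9, 0], 0, 1], [[0, -0.9, 0], 0, 1], [[0, -0.9, 0], 0, 1], [[0, -0.9, 0], 0, 1], [[0, -0.9, 0], 0, 1], [[0, -0.9, 0], 0, 1], [[0, -0.9, 0], 0, 1], [[0, -0.63, 0], 0, 1], [[0, 0, 0], 0, 1], [[0, 0, 0], 0, 1]]'

```text
t: 35.75
ee_pos: [597.7, 198.2, 71.4]
orientation: [3.14, -0.081, -0.002]
ft_force: [0.8, -0.2, -0.1]
width: 17.5
grasp_force: 30.0
```

```bash
python3 -c "
from tr import *
print(place(50,25,8.5))"
```

```text
('t', 35.8, 'pos', array([597.7, 198.2,  71.4]), 'yaw', np.float64(-0.052), 'shift', array([-0.36,  0.03,  2.52]), 'turn', np.float64(0.07), 'w', 17.5, 'F', array([ 0.8, -0.2, -0.1]), 30.0, 'tilt', np.float64(0.07))
```

Emit:
move_arm --steps '[[[-0.4, 0, 0.4], 0, 1], [[0, 0, 0.6], 0, 1], [[0, 0, 0.6], 0, 1], [[0, 0, 0.5], 0, 1], [[0, 0, 0.3], 0, 1], [[0, 0, 0.1], 0, 1], [[0, 0, 0], 0, 1], [[0, 0, 0], 0, 1]]'

```text
t: 36.42
ee_pos: [588.5, 198.1, 9.9]
orientation: [-3.14, 0.084, -0.0]
ft_force: [-0.1, -0.2, 0.7]
width: 17.8
grasp_force: 30.0
```

Emit:
move_arm --steps '[[[0, 0, 0], 0, 0.75], [[0, 0, 0], 0, 0.65], [[0, 0, 0], 0, 0.6], [[0, 0, 0], 0, 0.6], [[0, 0, -0.4], 0, 0.6], [[0, 0, -0.7], 0, 0.6], [[0, 0, -0.8], 0, 0.6], [[0, 0, -0.5], 0, 0.6], [[0, 0.6, 0], -0.5, 0.6], [[0, 1, 0], 0, 0.6], [[0, 1, 0], 0, 0.6], [[0, 1, 0], 0, 0.6], [[0, 1, 0], 0, 0.6], [[0, 1, 0], 0, 0.6], [[0, 1, 0], 0, 0.6], [[0, 1, 0], 0, 0.6], [[0, 1, 0], 0, 0.6], [[0, 1, 0], 0, 0.6], [[0, 0.5, 0], 0, 0.6], [[0, 0, 0], 0, 0.6]]'

```text
t: 38.08
ee_pos: [585.3, -56.2, 70.2]
orientation: [3.141, -0.02, 0.001]
ft_force: [0.3, -0.3, -0.3]
width: 35.2
grasp_force: 0.0
```

```bash
cat >> tr.py <<'E'
def boats():
  for n in('scene','top'):
    d=snap(n)
    for r in cams.cut_out(n,'boat0')[:5]:
      ys,xs=np.nonzero(r['pixels']);print(n,round(r['p'],2),np.round(r['rect']),np.round(atz(d,[xs.mean(),ys.mean()],12)))
E
python3 -c "
from tr import *
boats();print(go(588,-55.5,10,-.012))"
```

```text
scene 0.66 [299. 223.  22.  10.] [591. -55.  12.]
scene 0.45 [309. 216.  20.  13.] [ 586. -101.   12.]
scene 0.3 [346. 288.  49.  31.] [356.  94.  12.]
scene 0.29 [282. 213.  96.  63.] [670. -58.  12.]
top 0.65 [224. 210.   5.  20.] [587. 199.  12.]
top 0.21 [409. 220.  11.  17.] [ 532. -288.   12.]
('t', 38.3, 'pos', array([585.1, -53. ,  69.8]), 'yaw', np.float64(-0.009), 'shift', array([0.12, 0.1 , 2.39]), 'turn', np.float64(0.04), 'w', 35.0, 'F', array([ 0.8,  1.4, -0.2]), 0.0, 'tilt', np.float64(0.01))
```

Emit:
move_arm --steps '[[[0.12, 0.08, 0.6], 0, 0.6], [[0, 0, 0.7], 0, 0.6], [[0, 0, 0.6], 0, 0.6], [[0, 0, 0.3], 0, 0.6], [[0, 0, 0.17], 0, 0.6], [[0, 0, 0], 0, 0.6], [[0, 0, 0], 0, 0.8], [[0, 0, 0], 0, 1], [[0, 0, 0], 0, 1], [[0, 0, 0], 0, 1], [[0, 0, 0], 0, 1]]'

```text
t: 39.2
ee_pos: [588.7, -56.1, 11.2]
orientation: [3.142, -0.015, 0.002]
ft_force: [-0.4, 1.7, 4.2]
width: 17.4
grasp_force: 30.0
```

Emit:
move_arm --steps '[[[0, 0, -0.4], 0, 1], [[0, 0, -0.7], 0, 1], [[0, 0, -0.8], 0, 1], [[0, 0, -0.6], 0, 1], [[0, 0, 0], 0, 1], [[0, 0, 0], 0, 1]]'

```text
t: 39.7
ee_pos: [588.7, -56.3, 74.0]
orientation: [3.141, -0.015, 0.003]
ft_force: [-0.3, 0.5, -0.3]
width: 17.5
grasp_force: 30.0
```

```bash
python3 -c "
from tr import *
print(place(-5,-10,60));tray()"
```

```text
('t', 39.7, 'pos', array([588.7, -56.3,  74. ]), 'yaw', np.float64(-0.01), 'shift', array([-2.37, -8.88,  0.55]), 'turn', np.float64(0.55), 'w', 17.5, 'F', array([-0.3,  0.5, -0.3]), 30.0, 'tilt', np.float64(0.12))
scene 0.72 [[446.0, 138.0], [453.0, 246.0], [624.0, 228.0], [617.0, 120.0]]
top 0.85 [[526.0, 123.0], [538.0, 228.0], [623.0, 225.0], [618.0, 119.0]]
expect [[625.0, 226.0], [619.0, 116.0], [456.0, 236.0], [449.0, 126.0]]
```

Emit:
move_arm --steps '[[[-0.2, -0.5, 0], 0, 1], [[-0.3, -0.9, 0], 0, 1], [[-0.3, -0.9, 0], 0, 1], [[-0.3, -0.9, 0], 0, 1], [[-0.3, -0.9, 0], 0, 1], [[-0.3, -0.9, 0], 0, 1], [[-0.3, -0.9, 0], 0, 1], [[-0.3, -0.9, 0], 0, 1], [[-0.1, -0.9, 0], 0, 1], [[0, -0.9, 0], 0, 1], [[0, -0.3, 0], 0.55, 1], [[0, 0, 0], 0, 1], [[0, 0, 0], 0, 1]]'

```text
t: 40.98
ee_pos: [529.3, 167.5, 72.3]
orientation: [3.14, -0.086, -0.002]
ft_force: [0.5, 0.4, -0.4]
width: 17.7
grasp_force: 30.0
```

```bash
python3 -c "
from tr import *
print(place(-5,-10,9.5))"
```

```text
('t', 41.0, 'pos', array([529.3, 167.5,  72.3]), 'yaw', np.float64(-0.055), 'shift', array([0.1 , 0.05, 2.51]), 'turn', np.float64(0.03), 'w', 17.7, 'F', array([ 0.5,  0.4, -0.4]), 30.0, 'tilt', np.float64(0.08))
```

Emit:
move_arm --steps '[[[0, 0, 0.4], 0, 1], [[0, 0, 0.6], 0, 1], [[0, 0, 0.6], 0, 1], [[0, 0, 0.5], 0, 1], [[0, 0, 0.3], 0, 1], [[0, 0, 0.1], 0, 1], [[0, 0, 0], 0, 1], [[0, 0, 0], 0, 1], [[0, 0, 0], 0, 0.75], [[0, 0, 0], 0, 0.65], [[0, 0, 0], 0, 0.6], [[0, 0, 0], 0, 0.6]]'

```text
t: 41.98
ee_pos: [530.6, 167.1, 10.9]
orientation: [-3.14, 0.09, -0.001]
ft_force: [0.7, 0.5, 0.2]
width: 34.6
grasp_force: 0.0
```

Emit:
move_arm --steps '[[[0, 0, -0.4], 0, 0.6], [[0, 0, -0.7], 0, 0.6], [[0, 0, -0.8], 0, 0.6], [[0, 0, -0.5], -0.55, 0.6], [[0.1, 0.6, 0], 0, 0.6], [[0.3, 1, 0], 0, 0.6], [[0.3, 1, 0], 0, 0.6], [[0.3, 1, 0], 0, 0.6], [[0.3, 1, 0], 0, 0.6], [[0.3, 1, 0], 0, 0.6], [[0.3, 1, 0], 0, 0.6], [[0.3, 1, 0], 0, 0.6], [[0.2, 1, 0], 0, 0.6], [[0, 1, 0], 0, 0.6], [[0, 1, 0], 0, 0.6], [[0, 0.1, 0], 0, 0.6], [[0, 0, 0], 0, 0.6], [[0, 0, 0], 0, 0.6]]'

```text
t: 43.48
ee_pos: [587.6, -100.8, 70.9]
orientation: [-3.141, 0.016, -0.0]
ft_force: [0.2, 0.0, -0.5]
width: 34.8
grasp_force: 0.0
```

```bash
python3 -c "
from tr import *
boats();print(go(588,-100.5,10.5,-.012))"
```

```text
scene 0.73 [223. 267.  22.  13.] [587. 202.  12.]
scene 0.46 [255. 274.  23.  17.] [525. 171.  12.]
scene 0.42 [308. 216.  21.  12.] [ 586. -101.   12.]
scene 0.16 [179. 312.  64.  62.] [532. 354.  12.]
top 0.7 [158. 221.  13.  56.] [528. 369.  12.]
('t', 43.7, 'pos', array([587.6, -99.9,  70.5]), 'yaw', np.float64(-0.008), 'shift', array([0.01, 0.02, 2.4 ]), 'turn', np.float64(0.04), 'w', 35.3, 'F', array([-0.4, -0.3, -0.2]), 0.0, 'tilt', np.float64(0.01))
```

Emit:
move_arm --steps '[[[0, 0.02, 0.6], 0, 0.6], [[0, 0, 0.7], 0, 0.6], [[0, 0, 0.6], 0, 0.6], [[0, 0, 0.3], 0, 0.6], [[0, 0, 0.19], 0, 0.6], [[0, 0, 0], 0, 0.6], [[0, 0, 0], 0, 0.8], [[0, 0, 0], 0, 1], [[0, 0, 0], 0, 1], [[0, 0, 0], 0, 1], [[0, 0, 0], 0, 1]]'

```text
t: 44.6
ee_pos: [588.3, -101.7, 11.5]
orientation: [3.141, -0.015, 0.002]
ft_force: [-0.5, 0.6, 4.2]
width: 18.0
grasp_force: 30.0
```

Emit:
move_arm --steps '[[[0, 0, -0.4], 0, 1], [[0, 0, -0.7], 0, 1], [[0, 0, -0.8], 0, 1], [[0, 0, -0.6], 0, 1], [[0, 0, 0], 0, 1], [[0, 0, 0], 0, 1]]'

```text
t: 45.1
ee_pos: [588.2, -101.8, 74.2]
orientation: [3.141, -0.015, 0.003]
ft_force: [-1.1, -0.6, -0.4]
width: 17.8
grasp_force: 30.0
```

```bash
python3 -c "
from tr import *
print(place(-48,20,60));tray()"
```

```text
('t', 45.1, 'pos', array([ 588.2, -101.8,   74.2]), 'yaw', np.float64(-0.01), 'shift', array([ -4.02, -11.98,   0.56]), 'turn', np.float64(0.55), 'w', 17.8, 'F', array([-1.1, -0.6, -0.4]), 30.0, 'tilt', np.float64(0.12))
scene 0.7 [[442.0, 139.0], [449.0, 247.0], [622.0, 232.0], [620.0, 117.0], [457.0, 125.0]]
top 0.88 [[566.0, 120.0], [560.0, 226.0], [620.0, 223.0], [619.0, 127.0]]
expect [[625.0, 226.0], [619.0, 116.0], [456.0, 236.0], [449.0, 126.0]]
```

Emit:
move_arm --steps '[[[-0.2, -0.5, 0], 0, 1], [[-0.35, -0.9, 0], 0, 1], [[-0.35, -0.9, 0], 0, 1], [[-0.35, -0.9, 0], 0, 1], [[-0.35, -0.9, 0], 0, 1], [[-0.35, -0.9, 0], 0, 1], [[-0.35, -0.9, 0], 0, 1], [[-0.35, -0.9, 0], 0, 1], [[-0.35, -0.9, 0], 0, 1], [[-0.35, -0.9, 0], 0, 1], [[-0.35, -0.9, 0], 0, 1], [[-0.3, -0.9, 0], 0, 1], [[0, -0.9, 0], 0, 1], [[0, -0.68, 0], 0.55, 1], [[0, 0, 0], 0, 1], [[0, 0, 0], 0, 1]]'

```text
t: 46.63
ee_pos: [489.5, 199.6, 72.7]
orientation: [3.14, -0.086, -0.002]
ft_force: [0.7, -0.4, -0.8]
width: 17.6
grasp_force: 30.0
```

```bash
python3 -c "
from tr import *
print(place(-48,20,9.7))"
```

```text
('t', 46.6, 'pos', array([489.5, 199.6,  72.7]), 'yaw', np.float64(-0.055), 'shift', array([0.04, 0.04, 2.52]), 'turn', np.float64(0.04), 'w', 17.6, 'F', array([ 0.7, -0.4, -0.8]), 30.0, 'tilt', np.float64(0.06))
```

Emit:
move_arm --steps '[[[0, 0, 0.4], 0, 1], [[0, 0, 0.6], 0, 1], [[0, 0, 0.6], 0, 1], [[0, 0, 0.5], 0, 1], [[0, 0, 0.3], 0, 1], [[0, 0, 0.1], 0, 1], [[0, 0, 0], 0, 1], [[0, 0, 0], 0, 1], [[0, 0, 0], 0, 0.75], [[0, 0, 0], 0, 0.65], [[0, 0, 0], 0, 0.6], [[0, 0, 0], 0, 0.6]]'

```text
t: 47.63
ee_pos: [490.9, 199.0, 11.2]
orientation: [-3.14, 0.09, -0.001]
ft_force: [-0.5, -0.5, 0.1]
width: 34.4
grasp_force: 0.0
```

Emit:
move_arm --steps '[[[0, 0, -0.4], 0, 0.6], [[0, 0, -0.7], 0, 0.6], [[0, 0, -1], 0, 0.6], [[0, 0, -1], 0, 0.6], [[0, 0, -1], 0, 0.6], [[0, 0, -1], 0, 0.6], [[0, 1, -0.5], 0, 0.6], [[0, 1, 0], 0, 0.6], [[0, 1, 0], 0, 0.6], [[0, 1, 0], 0, 0.6], [[0, 1, 0], 0, 0.6], [[0, 1, 0], 0, 0.6], [[0, 1, 0], 0, 0.6], [[0, 1, 0], 0, 0.6], [[0, 1, 0], 0, 0.6], [[0, 1, 0], 0, 0.6], [[0, 1, 0], 0, 0.6], [[0, 1, 0], 0, 0.6], [[0, 0, 0], 0, 0.6], [[0, 0, 0], 0, 0.6]]'

```text
t: 49.3
ee_pos: [473.2, -101.5, 151.3]
orientation: [3.14, -0.094, 0.001]
ft_force: [0.1, 0.3, 0.8]
width: 35.1
grasp_force: 0.0
```

Run:
```python
from tr import *
boats();tray();T=snap('top');S=snap('scene')
a=T['image'][120:315,140:440,::-1];b=S['image'][150:375,120:420,::-1]
cv2.imwrite('pics/f.png',np.hstack([cv2.resize(a[60:145,:130],(340,222),interpolation=2),np.zeros((222,20,3),np.uint8),cv2.resize(b,(440,330),interpolation=2)[:222]]) if 0 else cv2.resize(b,(798,598),interpolation=2))
```

```text
scene 0.73 [283. 213.  95.  63.] [660. -61.  12.]
scene 0.71 [254. 274.  26.  15.] [526. 171.  12.]
scene 0.63 [224. 267.  20.  16.] [586. 202.  12.]
scene 0.62 [256. 286.  25.  20.] [489. 201.  12.]
top 0.45 [225. 209.   6.  18.] [587. 199.  12.]
top 0.41 [236. 228.  11.  18.] [529. 168.  12.]
top 0.27 [317. 183.  57.  86.] [664. -44.  12.]
scene 0.64 [[444.0, 137.0], [453.0, 246.0], [624.0, 228.0], [612.0, 115.0]]
top 0.56 [[618.0, 121.0], [455.0, 128.0], [457.0, 231.0], [623.0, 223.0]]
expect [[625.0, 226.0], [619.0, 116.0], [456.0, 236.0], [449.0, 126.0]]
```

View pics/f.png

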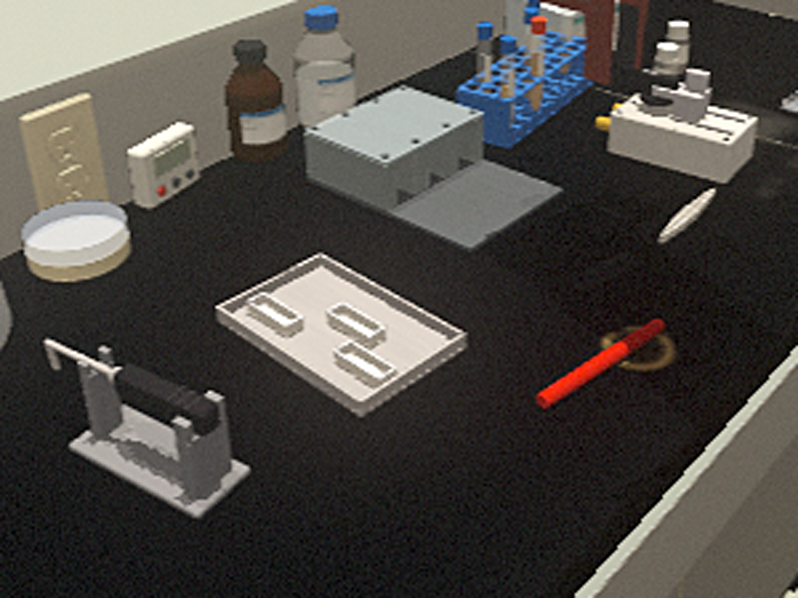

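The final picture shows three upright boats in the tray at about (275,315), (355,325) and (365,365). The pick lies in both cradles, the lock is home, and the marker and tweezers are where they were. I'm handing the job in.

```bash
python3 -c "
from workcell import ctrl
print(ctrl.close_job())"
```

```text
the job is handed in; nothing more can be done
None
```

I handed the job in at about 50 s of the 210 s allowed: the last pictures show the knob on its marks with the lock home, all three boats upright in the tray, the pick back in both cradles, and the marker and tweezers where they were. The hand-in gave no verdict.

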